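Hold the hidden bolt head in the microscope bracket while its nut is driven tight

ROBOT

A 7-joint arm with a two-finger parallel gripper is mounted at the origin on the work surface. World frame = base frame: x ahead of the robot, y to its left, z up, the work surface at z = 0. Lengths are in m, angles in rad, forces in N, time in s.
With the tool pointing down it reaches from about 0.4 to 0.875 m from the base axis. Payload 6.5 kg.
Tool frame: the origin (TCP) lies at the very end of the fingers, on their centre line; the grasp point (between the pads) lies 19 mm behind it; x points along the fingers, y is the direction in which the jaws open and shut, and the axes are right-handed (so a half turn about x gives the same grasp; the last joint's range is limited). The gripper opens to 88 mm and grips with 3 to 60 N. Pads are 18 mm wide; open, the fingers measure 123 mm over their backs; the gripper's body (75 mm by 187 mm) begins 45 mm behind the grasp point.
Start: joints at [1.074, 0.536, -0.004, 1.538, 0.003, 1.067, -0.071], TCP at [0.271, -0.591, 0.239] pointing down, gripper open.
Joint ranges: [-2.7, 2.7], [-0.37, 2.16], [-1.27, 1.26], [0.24, 2.4], [-1.31, 4.45], [0.19, 1.91], [-2.76, 2.76]. Speed limits (rad/s): [2.39, 2.39, 3.14, 3.14, 3.14, 3.14, 3.14].

INTERFACE

Orientations are given as a rotation vector (axis times angle).
In Python, from plant import bot, viewer, job gives the robot as it stands.
- The arm moves only by the shell command python3 -m creep 'ROWS' [OPENING]. ROWS is a JSON object of lists of equal length, an entry for each row: "linear": the shift along the world's x, y, z each as a share of 0.2 m, from -1 to 1, a list of three; "spin": the turn about the world's z as a share of pi/2 rad, from -1 to 1. A call has 1 to 12 rows; each row is the pose to reach, as a shift and turn from the pose measured when the call began; what a row does not reach only later rows make up. A row lasts 1/10 s, in which the tool goes at most 50 mm and 8.59 degrees, less where a joint would pass 70% of its speed; a pose out of reach is approached as far as the arm can. A call with a number of a shift or a turn outside -1 to 1 is refused whole. A call with a gripper value outside its range is refused whole. OPENING is the opening, from 0 (shut) to 1 (fully open), set as the call begins (- or left out, the last holds). The fingers move at their own pace and stop on an object; the grip force is fixed at half the most. Time passes only in rows, so rows that repeat a pose let the fingers close. It gives the time, the measured TCP pose, the force and the opening at its end, in the units of the state.
- bot.observe(): the state, without advancing time (a new reading comes with each control period).
- viewer.read_camera(name): name is "scene" or "top" or "wrist"; returns (picture, depth): 400x640x3 uint8, red, green, blue; 400x640 float32, m along the optical axis (not along the pixel's ray), 0 where there is no reading.
- viewer.calibration(name): a dict with "mtx" (3x3 intrinsics, pixels), "cam_to_world" (4x4, takes a point from camera to world coordinates); the wrist camera has in their place "mount" (4x4, takes a point from camera to tool coordinates, whose origin is the TCP and whose axes are the tool frame's). Camera axes: x right, y down, z forward; pixel columns grow to the right and rows downward; lengths in m; the calibration is good to about 2 mm. A picture is of the moment at which its call begins: read the wrist's pose just before it. calibration takes no time and is no camera call.
- job.job_done(): hands the job in, once; it reports no verdict.
The state is a dict: "time_s": time; "joint_positions": joint angles; "qvel": joint speeds; "tau": joint torques, N m; "eef_pos": TCP position; "ee_rot": TCP orientation; "ft_force": force on the tool from outside, world axes, zero at the start; "moment": the same for the moment, N m; "finger_gap": finger opening in m.
Only numpy, scipy, OpenCV 4.12 (cv2) and the standard library are available. Lean on these libraries where they do the work, as an engineer would, in place of code of your own. Each camera call takes 0.05 s, during which the arm holds its last target.

TASK

The electric nut driver is running slowly on one of the two bolts of the microscope stand's bracket, but the nut never tightens because the bolt spins round with it. Reach down into the narrow gap behind the bracket's flange, grip that bolt's hex head firmly and hold it from turning until the nut has run up tight, and finish still gripping it, with the head standing still. Keep off the driver and the other bolt, which is already tight, and leave the eyepiece, the dish and the spanner where they are.

Things in the scene. Friction and masses are not known exactly. Their poses are not given: they have to be found in the camera images.
- stand: Microscope stand without its column, fixed: white cast base 280 x 280 mm, top 28 mm above the bench, carrying a dark steel channel bracket near its far edge. Origin: on the bench under the middle of the bracket's gap. x runs across the gap and along the bolts, from the heads to the nuts (roughly away from the robot), y along the bracket, z up. Base: x -215 to +65 mm. Place and yaw vary.
- gap (a point): Middle of the bracket's gap, 72 mm above the bench, level with the bolt axes; axes as the stand's. U channel 200 mm long in y, open at top and both ends; gap 40 mm wide (x -20 to +20 mm), floor 38 mm below this point. Its two flanges are 8 mm thick and end 20 mm above this point; a white lug 10 mm thick, 4 mm lower, backs the +x flange. Bolts parallel to x at y = +55 and -55 mm.
- bolt_head: The bolt to hold: steel hex head, 18 mm across flats, 21 across corners, 16 mm long, on a 3 mm washer against the bracket's +x flange. Origin: middle of the head on its axis, at x = +9 mm from the gap's middle (head fills x +1 to +17; free from +1 to -20), at y +55 or -55, where the driver is. x: bolt axis. It cannot shift; it turns about x at 1.2 rad/s until held.
- nut_travel (a joint): How far the nut is screwed along the bolt (rad, nut against bolt). Starts at 0 to 1.5, stays put while the bolt spins with the nut, grows 0.7 to 0.8 rad/s while the head is held (up to 10 s); 6.5 = nut tight. The held head is turned with 0.05 N m while the nut runs, 0.15 N m once tight (driver's clutch). A 20 to 40 N grip on opposite sides holds it at any angle; closing fingers square it up.
- driver: Grey electric nut driver, 42 mm thick, 165 mm long, lying level on a small bench stand on the nut side of the bracket, dark socket on the nut; top 93 mm above the bench. Fixed, runs by itself. Origin: on the bench under the axis of the bolt it turns, at the middle of the gap; axes as the stand's. It fills x +41 to +249 mm. Keep off.
- tight_bolt: The other bolt of the bracket: same head, washer and place in the gap, already tight, with yellow lacquer marks and a bare nut. Fixed. Origin: on the bench under its axis, at the middle of the gap; axes as the stand's. Leave it alone.
- eyepiece: Loose black eyepiece, 38 mm across, 52 mm tall, standing on the white base on the robot's side of the bracket; origin under its centre. Leave it.
- dish: Loose glass specimen dish, 60 mm across, 14 mm high, on the white base on the robot's side of the bracket; origin under its centre. Leave it.
- spanner: Loose steel spanner, 150 mm long, lying on the bench to the left of the base; origin under its middle. Leave it.
Mind the look-alikes: they are no part of the job. Of the things that look like the part that bears bolt_head, the larger one is meant.

How it is judged:
On the way, in this order (a step that is already met when the one before it is completed fails the run):
1. the spinning head is gripped in the gap and stands still, the nut not yet tight (contact force between the fingers and bolt_head above 5 N and distance between the grasp point and bolt_head below 0.02 m and angular speed of bolt_head below 0.15 rad/s and value of joint nut_travel below 6.1 rad), for 0.3 s.
2. the nut has run up tight on the held bolt (value of joint nut_travel above 6.3 rad and contact force between the fingers and bolt_head above 5 N and angular speed of bolt_head below 0.15 rad/s), for 0.2 s.
At the end, for the whole second after the job is handed in: The nut is tight (nut travel over 6.3 of 6.5 rad) and the fingers still grip the bolt head: contact force over 5 N, grasp point within 20 mm of the head's middle, head turning at less than 0.15 rad/s; eyepiece, dish and spanner within 15 mm of where they were (all of step 2 and distance between the grasp point and bolt_head below 0.02 m and distance of each of eyepiece, dish, spanner from where it was at the start of the episode below 0.015 m); the arm keeps its last pose, push and grip.
It fails at once if the robot pushes on the driver (over 8 N) (contact force between any of the arm, the fingers and driver above 8 N).
It fails at once if the robot takes hold of or pushes the tight bolt (over 8 N) (contact force between any of the arm, the fingers and tight_bolt above 8 N).
It fails at once if eyepiece, dish or spanner pushed away (over 30 mm) (distance of any of eyepiece, dish, spanner from where it was at the start of the episode above 0.03 m).
It also fails if it takes over 48 s, if anything falls off the work surface, if the arm or the gripper's body presses on something with over 40 N, if the wrist force passes 120 N, or if a joint passes its speed limit or range.

## Working session

There is one attempt and no reset: what is moved stays moved. The work goes in short steps, Python scripts to look and compute and a shell command to move; the robot and the scene stay as the last step left them, time stands still between calls to the robot, and variables do not carry over. Pictures are saved under pics/ and viewed, and the job is handed in when it is done.

```bash
mkdir -p pics; ls; python3 - <<'E'
from plant import bot, viewer, job
import cv2,numpy as np
s=bot.observe();print({k:np.round(v,3).tolist() for k,v in s.items()})
for n in ["scene","top"]:
    p,d=viewer.read_camera(n);cv2.imwrite(f"pics/{n}0.png",p[...,::-1]);np.save(f"{n}0.npy",d)
    c=viewer.calibration(n);print(n,np.round(c["mtx"],1).tolist(),np.round(c["cam_to_world"],3).tolist())
print(np.round(viewer.calibration("wrist")["mount"],3).tolist())
E
```

```text
pics
{'time_s': 0.0, 'joint_positions': [1.074, 0.537, -0.004, 1.539, 0.003, 1.067, -0.071], 'qvel': [-0.001, 0.002, -0.001, -0.0, 0.0, -0.0, 0.0], 'tau': [0.0, -57.098, 0.991, -25.16, -0.056, 0.018, 0.0], 'eef_pos': [0.271, -0.59, 0.238], 'ee_rot': [1.983, 0.436, -1.984], 'ft_force': [-0.645, -0.244, -0.201], 'moment': [-0.031, 0.02, 0.051], 'finger_gap': 0.088}
scene [[442.1, 0.0, 323.9], [0.0, 442.1, 195.5], [0.0, 0.0, 1.0]] [[0.805, 0.489, -0.335, 0.774], [0.593, -0.673, 0.442, -0.23], [-0.01, -0.554, -0.832, 0.771], [0.0, 0.0, 0.0, 1.0]]
top [[483.2, 0.0, 309.9], [0.0, 483.2, 210.3], [0.0, 0.0, 1.0]] [[-0.059, -0.976, 0.212, 0.301], [-0.998, 0.058, -0.011, 0.137], [-0.002, -0.212, -0.977, 1.137], [0.0, 0.0, 0.0, 1.0]]
[[-0.0, -0.277, 0.961, -0.146], [1.0, 0.0, 0.0, 0.001], [-0.001, 0.961, 0.277, -0.072], [0.0, 0.0, 0.0, 1.0]]
```

View pics/scene0.png

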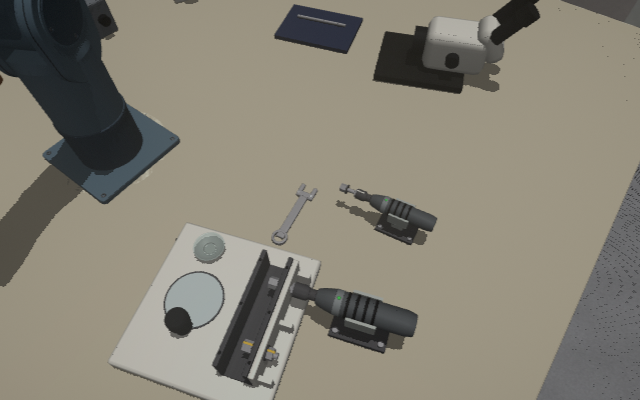

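View pics/top0.png

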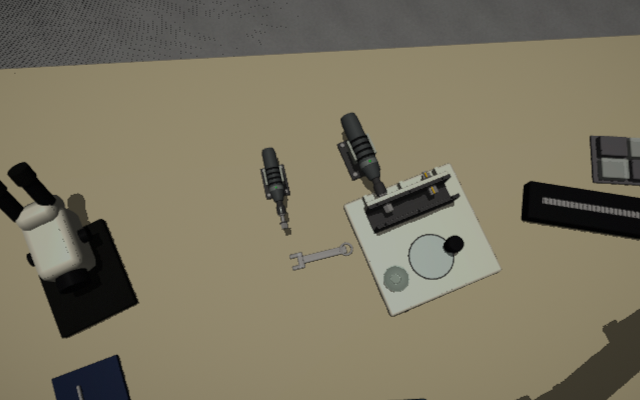

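The scene picture shows the spinning head at about (273,284), in the gap opposite the large driver. Things that could be taken for it:
- the tight bolt with yellow marks at (247,345)
- its nut at (270,354)
- the small driver with a loose bolt at (345,188), which is the look-alike

I choose (273,284), which is (388,209) in the top view, and check it in close crops.

```bash
python3 - <<'E'
import cv2
p=cv2.imread("pics/scene0.png")[230:390,200:340];cv2.imwrite("pics/sc1.png",cv2.resize(p,None,fx=3.7,fy=3.7,interpolation=cv2.INTER_CUBIC))
p=cv2.imread("pics/top0.png")[155:245,340:470];cv2.imwrite("pics/tc1.png",cv2.resize(p,None,fx=6,fy=6,interpolation=cv2.INTER_CUBIC))
E
```

```text
(no output)
```

View pics/sc1.png

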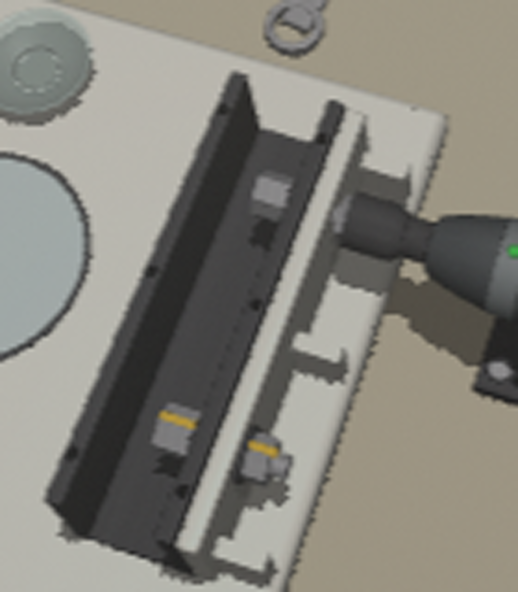

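View pics/tc1.png

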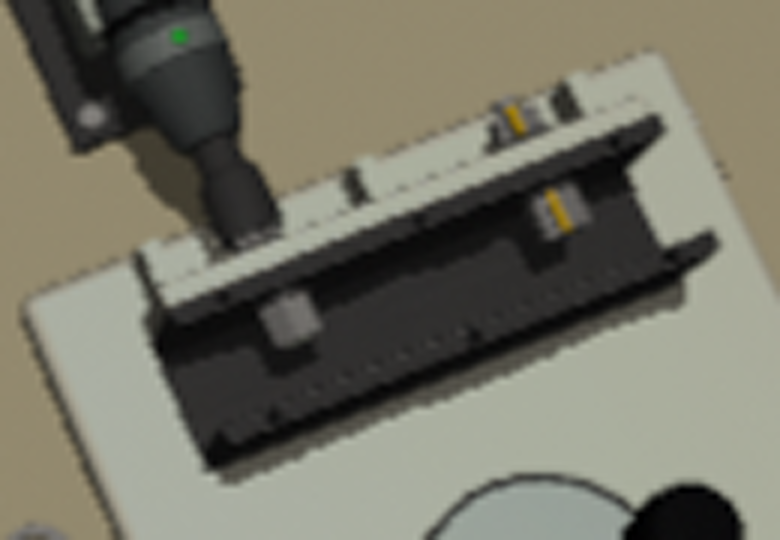

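```bash
cat > h.py <<'E'
import numpy as np
from plant import bot, viewer, job
def ray(n,u,v,z,T=None):
    c=viewer.calibration(n);K=c["mtx"];T=c["cam_to_world"] if T is None else T
    d=T[:3,:3]@np.linalg.solve(K,[u,v,1.]);t=T[:3,3];return t+d*(z-t[2])/d[2]
E
python3 - <<'E'
from h import *
for n,pts in {"scene":[("plain",273.5,280.8,.081),("tight",248,343.5,.081),("nearL",264.9,249.7,.092),("nearR",213.5,362,.092),("farL",290,258,.092)],"top":[("plain",388.5,207,.081),("tight",433.3,189.7,.081),("nearL",375.8,232.5,.092),("nearR",459.2,194.7,.092),("farR",450,175,.092)]}.items():
    d=np.load(n+"0.npy");c=viewer.calibration(n)
    for l,u,v,z in pts:
        dd=d[int(round(v)),int(round(u))];q=c["cam_to_world"]@np.r_[np.linalg.solve(c["mtx"],[u,v,1])*dd,1]
        print(n,l,np.round(ray(n,u,v,z),4),np.round(q[:3],4))
E
```

```text
scene plain [ 0.5294 -0.0506  0.081 ] [ 0.7741 -0.2301  0.7707]
scene tight [ 0.5638 -0.1524  0.081 ] [ 0.5641 -0.1526  0.0821]
scene nearL [ 0.485  -0.0187  0.092 ] [ 0.4856 -0.0192  0.0934]
scene nearR [ 0.5439 -0.204   0.092 ] [ 0.5437 -0.204   0.0913]
scene farL [ 0.5294 -0.0056  0.092 ] [ 0.5296 -0.0057  0.0924]
top plain [ 0.5264 -0.0503  0.081 ] [ 0.5271 -0.0509  0.0777]
top tight [ 0.5602 -0.1549  0.081 ] [ 0.5595 -0.1542  0.0836]
top nearL [ 0.4687 -0.0152  0.092 ] [ 0.4762 -0.0221  0.045 ]
top nearR [ 0.5426 -0.2081  0.092 ] [ 0.543  -0.2086  0.0903]
top farR [ 0.5892 -0.1932  0.092 ] [ 0.6067 -0.2133  0.0284]
```

```bash
python3 - <<'E'
from h import *
from scipy.spatial.transform import Rotation as R
s=bot.observe();M=R.from_rotvec(s["ee_rot"]).as_matrix();print(np.round(M,3))
jy=np.degrees(np.arctan2(M[1,1],M[0,1]));print("jaw yaw",jy)
ya=np.degrees(np.arctan2(.1032,-.0341));t=[(ya-jy+o+180)%360-180 for o in(0,180)];print(ya,t,np.array(t)/90)
g=np.array([.528,-.0505,.23]);print((g-s["eef_pos"])/.2, np.degrees(s["joint_positions"]))
E
```

```text
[[-0.001  0.418 -0.909]
 [ 0.001 -0.909 -0.418]
 [-1.    -0.002  0.   ]]
jaw yaw -65.3139119288628
108.28491657473658 [np.float64(173.5988285035994), np.float64(-6.401171496400593)] [ 1.92887587 -0.07112413]
[ 1.28408364  2.69819415 -0.0396279 ] [61.52613401 30.77467369 -0.25451329 88.16267272  0.14917886 61.15148337
 -4.07862723]
```

```bash
python3 -m creep '{"linear":[[0.05,0.1,0],[0.15,0.3,0],[0.25,0.5,0],[0.35,0.7,0],[0.43,0.85,0],[0.48,0.95,0],[0.5,1,0]],"spin":[0,0,0,0,0,0,0]}'
python3 -m creep '{"linear":[[0.05,0.1,0],[0.15,0.3,0],[0.25,0.5,0],[0.35,0.7,0],[0.43,0.85,0],[0.48,0.95,0],[0.5,1,0]],"spin":[0,0,0,0,0,0,0]}'
python3 -m creep '{"linear":[[0.05,0.1,0],[0.1,0.25,0],[0.17,0.42,0],[0.23,0.57,0],[0.27,0.66,0],[0.28,0.7,0],[0.28,0.7,0],[0.28,0.7,0]],"spin":[-0.01,-0.02,-0.04,-0.06,-0.07,-0.07,-0.07,-0.07]}'
cat > w.py <<'E'
import sys,cv2
from h import *
from scipy.spatial.transform import Rotation as R
s=bot.observe();p,d=viewer.read_camera("wrist");n=sys.argv[1]
T=np.eye(4);T[:3,:3]=R.from_rotvec(s["ee_rot"]).as_matrix();T[:3,3]=s["eef_pos"];T=T@viewer.calibration("wrist")["mount"]
np.savez(n+".npz",T=T,d=d);cv2.imwrite(f"pics/{n}.png",p[...,::-1])
M=R.from_rotvec(s["ee_rot"]).as_matrix();print(s["time_s"],s["eef_pos"],np.degrees(np.arctan2(M[1,1],M[0,1])),M[:,0],s["ft_force"],s["finger_gap"],s["joint_positions"])
E
python3 w.py w1
```

```text
time_s: 0.8
eef_pos: [0.3724, -0.3877, 0.2378]
ee_rot: [1.982, 0.44, -1.982]
ft_force: [0.9, -1.5, -1.2]
finger_gap: 0.0883
time_s: 1.5
eef_pos: [0.4732, -0.1863, 0.2376]
ee_rot: [1.981, 0.442, -1.981]
ft_force: [-0.5, -0.3, 0.1]
finger_gap: 0.0882
time_s: 2.3
eef_pos: [0.5286, -0.0484, 0.2374]
ee_rot: [2.046, 0.337, -2.048]
ft_force: [-1.0, -0.3, 0.6]
finger_gap: 0.0877
2.3 [ 0.52863216 -0.0483829   0.23741468] -71.41976310430023 [-0.00103053  0.00186689 -0.99999773] [-0.97214061 -0.27127044  0.55266101] 0.08769993992275062 [ 0.18793385  0.3472426  -0.22333592  1.84419165  0.08976481  0.96101485
 -1.32055748]
```

View pics/w1.png

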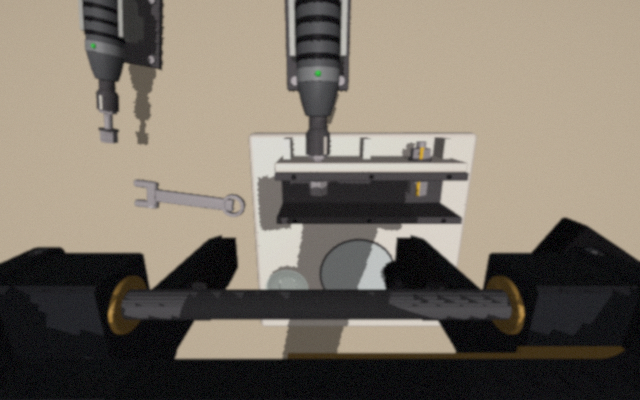

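```bash
python3 - <<'E'
import cv2
p=cv2.imread("pics/w1.png")[130:230,265:480];cv2.imwrite("pics/w1c.png",cv2.resize(p,(774,360),interpolation=cv2.INTER_CUBIC))
E
```

```text
(no output)
```

View pics/w1c.png

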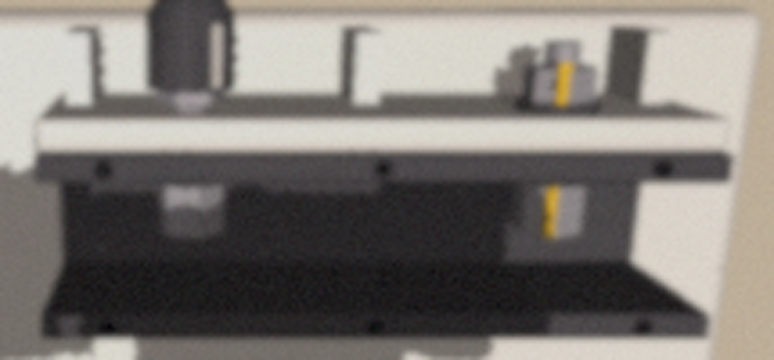

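```bash
python3 - <<'E'
from h import *
T=np.load("w1.npz")["T"]
f=lambda x,y,z:ray("wrist",265+x/3.6,130+y/3.6,z,T)
P={k:f(*v,.092) for k,v in dict(foL=(37,153),foR=(729,153),fiL=(37,182),fiR=(729,182),niL=(45,313),niR=(708,314),noL=(43,335),noR=(707,335)).items()}
for k,v in P.items(): print(k,np.round(v,4))
for a in("fo","fi","ni","no"):
    d=P[a+"L"]-P[a+"R"];print(a,np.linalg.norm(d),np.degrees(np.arctan2(d[1],d[0]))-90)
c=sum(P.values())/8;print("gap",c)
yw=np.radians(np.mean([np.degrees(np.arctan2(*(P[a+"L"]-P[a+"R"])[[1,0]]))-90 for a in("fo","fi","ni","no")]));print(np.degrees(yw))
X=np.array([np.cos(yw),np.sin(yw)]);Y=np.array([-X[1],X[0]])
for k,v in P.items(): print(k,np.round([(v-c)[:2]@X,(v-c)[:2]@Y],4))
print("head",c[:2]+.009*X+.055*Y)
print(f(193,184,.081),f(562,184,.081), f(193,235,.075))
# prior estimates in stand frame
for q in([.5294,-.0506],[.5264,-.0503],[.5638,-.1524],[.5602,-.1549],[.485,-.0187],[.5439,-.204],[.5426,-.2081]): print(np.round([(q-c[:2])@X,(q-c[:2])@Y],4))
E
```

```text
foL [ 0.5335 -0.0033  0.092 ]
foR [ 0.5964 -0.1897  0.092 ]
fiL [ 0.5254 -0.0057  0.092 ]
fiR [ 0.5888 -0.1936  0.092 ]
niL [ 0.4881 -0.0191  0.092 ]
niR [ 0.5508 -0.206   0.092 ]
noL [ 0.4812 -0.0206  0.092 ]
noR [ 0.5447 -0.2087  0.092 ]
fo 0.19672675473436307 18.632709837661494
fi 0.19828465288377886 18.636184521563067
ni 0.19707272042466126 18.56126419512688
no 0.19856416951548336 18.655468094777504
gap [ 0.53861789 -0.105829    0.092     ]
18.621406662282237
foL [0.0279 0.0988]
foR [ 0.0279 -0.0979]
fiL [0.0195 0.0991]
fiR [ 0.0195 -0.0992]
niL [-0.0202  0.0983]
niR [-0.0204 -0.0988]
noL [-0.0272  0.0991]
noR [-0.0271 -0.0994]
head [ 0.5295845  -0.05083448]
[ 0.53700466 -0.04910193  0.081     ] [ 0.57208923 -0.15313478  0.081     ] [ 0.52064366 -0.0547056   0.075     ]
[0.0089 0.0553]
[0.0062 0.0565]
[ 0.009  -0.0522]
[ 0.0048 -0.0534]
[-0.023   0.0997]
[-0.0263 -0.0947]
[-0.0289 -0.0982]
```

Plain head found at stand (+9, +55) mm: the flange edges give stand yaw 18.6° and gap centre (0.5386, -0.1058), and all views agree to about 3 mm. I'll grip 4 mm short of the head's middle to clear the washer and flange.

```bash
python3 -m creep '{"linear":[[-0.01,-0.01,-0.1],[-0.014,-0.018,-0.25],[-0.014,-0.018,-0.4],[-0.014,-0.018,-0.52],[-0.014,-0.018,-0.6],[-0.014,-0.018,-0.64],[-0.014,-0.018,-0.64],[-0.014,-0.018,-0.64]],"spin":[0,0,0,0,0,0,0,0]}' 0.65
python3 w.py w2; python3 - <<'E'
from h import *
import cv2
p,d=viewer.read_camera("scene");cv2.imwrite("pics/s2.png",cv2.resize(p[200:390,170:390,::-1],None,fx=3,fy=3,interpolation=cv2.INTER_CUBIC))
E
```

```text
time_s: 3.15
eef_pos: [0.5262, -0.0527, 0.1102]
ee_rot: [2.048, 0.335, -2.047]
ft_force: [0.5, 0.0, 0.2]
finger_gap: 0.0574
3.15 [ 0.52621777 -0.0527328   0.1101698 ] -71.49820866458094 [ 1.35043440e-05  1.59832840e-03 -9.99998723e-01] [0.47629956 0.04080466 0.23128495] 0.05740529094748605 [ 0.16802362  0.52492175 -0.19387578  1.94326295  0.15027447  0.68710865
 -1.36468132]
```

View pics/w2.png

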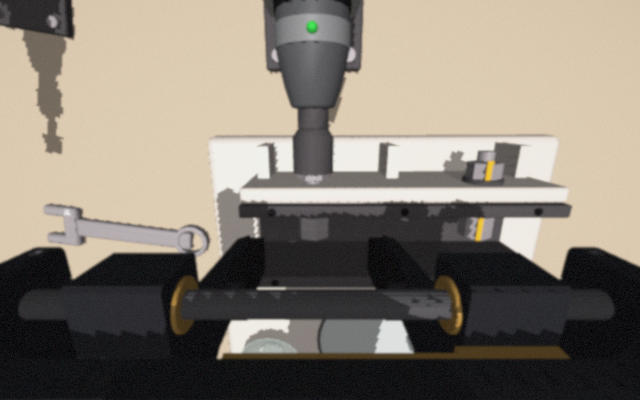

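View pics/s2.png

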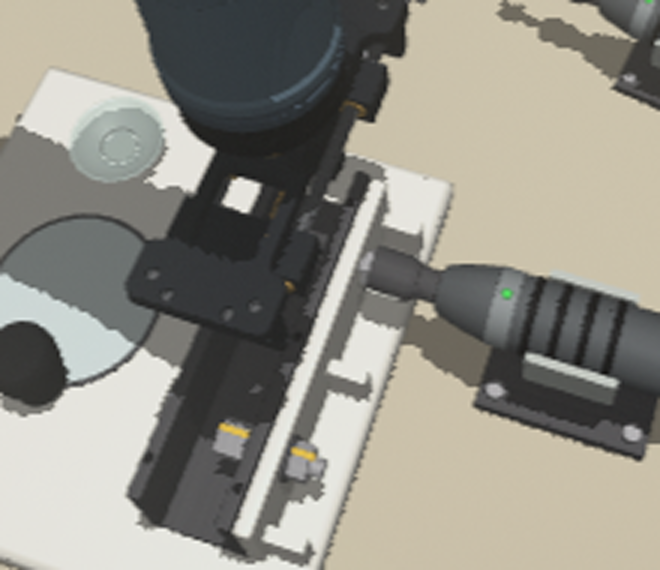

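The wrist view shows the head at (314,228), midway between the fingers at (250,..) and (385,..). The scene view shows the fingers over the gap with the driver and tight bolt clear, so I'm descending.

```bash
python3 -m creep '{"linear":[[0,0.003,-0.05],[0,0.003,-0.12],[0,0.003,-0.19],[0,0.003,-0.25],[0,0.003,-0.28],[0,0.003,-0.285],[0,0.003,-0.285]],"spin":[0,0,0,0,0,0,0]}'
```

```text
time_s: 3.95
eef_pos: [0.5266, -0.0517, 0.0533]
ee_rot: [2.048, 0.336, -2.046]
ft_force: [0.2, 0.4, -0.3]
finger_gap: 0.0572
```

```bash
python3 -m creep '{"linear":[[0,0,0],[0,0,0],[0,0,0],[0,0,0],[0,0,0],[0,0,0],[0,0,0],[0,0,0],[0,0,0],[0,0,0],[0,0,0],[0,0,0]],"spin":[0,0,0,0,0,0,0,0,0,0,0,0]}' 0; python3 w.py w3;python3 - <<'E'
from h import *
import cv2
p,d=viewer.read_camera("scene");cv2.imwrite("pics/s3.png",cv2.resize(p[200:390,170:390,::-1],None,fx=3,fy=3,interpolation=cv2.INTER_CUBIC))
E
```

```text
time_s: 5.15
eef_pos: [0.5264, -0.051, 0.0535]
ee_rot: [2.048, 0.337, -2.046]
ft_force: [-3.1, 3.6, 6.1]
finger_gap: 0.0186
5.15 [ 0.52636263 -0.05095747  0.05353488] -71.43000745678724 [ 2.39393395e-04  2.38894044e-03 -9.99997118e-01] [-3.14211083  3.63481198  6.07322627] 0.018616569351210463 [ 0.14649542  0.62198362 -0.17119951  1.96129588  0.17982833  0.57242324
 -1.39141177]
```

View pics/w3.png

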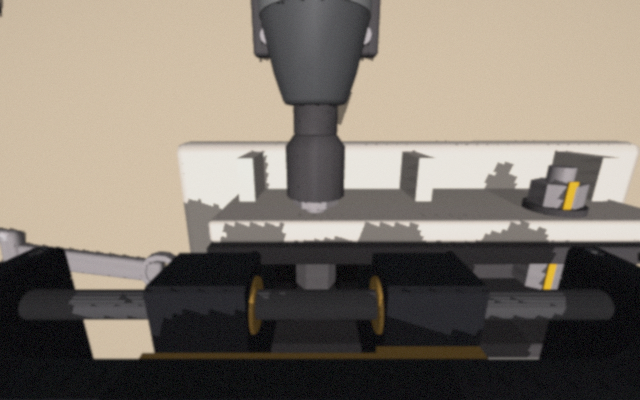

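The fingers stopped at 18.6 mm, the across-flats width, so the head is squared up and gripped. Next I hold while the nut runs up.

```bash
python3 -m creep '{"linear":[[0,0,0],[0,0,0],[0,0,0],[0,0,0],[0,0,0],[0,0,0],[0,0,0],[0,0,0],[0,0,0],[0,0,0],[0,0,0],[0,0,0]],"spin":[0,0,0,0,0,0,0,0,0,0,0,0]}'
python3 -m creep '{"linear":[[0,0,0],[0,0,0],[0,0,0],[0,0,0],[0,0,0],[0,0,0],[0,0,0],[0,0,0],[0,0,0],[0,0,0],[0,0,0],[0,0,0]],"spin":[0,0,0,0,0,0,0,0,0,0,0,0]}'
python3 w.py w4; python3 - <<'E'
from h import *
print(bot.observe()["moment"])
E
```

```text
time_s: 6.45
eef_pos: [0.5264, -0.0509, 0.0536]
ee_rot: [2.048, 0.337, -2.046]
ft_force: [-0.8, 3.0, 4.5]
finger_gap: 0.0188
time_s: 7.65
eef_pos: [0.5264, -0.0509, 0.0536]
ee_rot: [2.048, 0.337, -2.046]
ft_force: [-2.6, 2.1, 5.2]
finger_gap: 0.0183
7.65 [ 0.52636296 -0.05093888  0.05357173] -71.4303274898845 [ 2.56122612e-04  2.40461783e-03 -9.99997076e-01] [-2.56269103  2.10424787  5.20561647] 0.018314230490054095 [ 0.14643842  0.62190591 -0.17115759  1.96130838  0.17972326  0.57245951
 -1.39135338]
[ 0.41612394  0.4303186  -0.00545819]
```

View pics/w4.png

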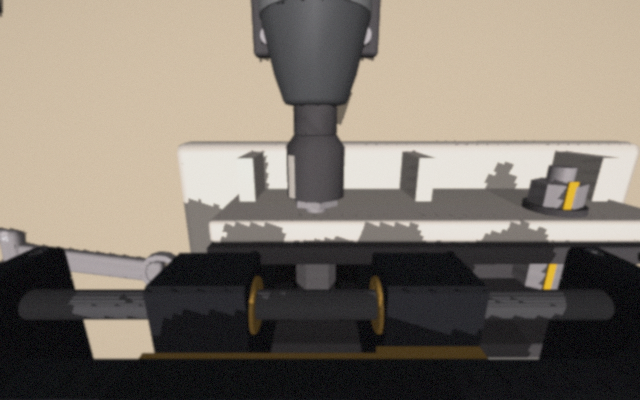

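The socket mark at (291,175) has moved, so the driver is turning. The head at (316,275) looks unchanged. I keep holding.

```bash
python3 -m creep '{"linear":[[0,0,0],[0,0,0],[0,0,0],[0,0,0],[0,0,0],[0,0,0],[0,0,0],[0,0,0],[0,0,0],[0,0,0],[0,0,0],[0,0,0]],"spin":[0,0,0,0,0,0,0,0,0,0,0,0]}'
python3 -m creep '{"linear":[[0,0,0],[0,0,0],[0,0,0],[0,0,0],[0,0,0],[0,0,0],[0,0,0],[0,0,0],[0,0,0],[0,0,0],[0,0,0],[0,0,0]],"spin":[0,0,0,0,0,0,0,0,0,0,0,0]}'
python3 -m creep '{"linear":[[0,0,0],[0,0,0],[0,0,0],[0,0,0],[0,0,0],[0,0,0],[0,0,0],[0,0,0],[0,0,0],[0,0,0],[0,0,0],[0,0,0]],"spin":[0,0,0,0,0,0,0,0,0,0,0,0]}'
python3 -m creep '{"linear":[[0,0,0],[0,0,0],[0,0,0],[0,0,0],[0,0,0],[0,0,0],[0,0,0],[0,0,0],[0,0,0],[0,0,0],[0,0,0],[0,0,0]],"spin":[0,0,0,0,0,0,0,0,0,0,0,0]}'
python3 -m creep '{"linear":[[0,0,0],[0,0,0],[0,0,0],[0,0,0],[0,0,0],[0,0,0],[0,0,0],[0,0,0],[0,0,0],[0,0,0],[0,0,0],[0,0,0]],"spin":[0,0,0,0,0,0,0,0,0,0,0,0]}'
python3 -m creep '{"linear":[[0,0,0],[0,0,0],[0,0,0],[0,0,0],[0,0,0],[0,0,0],[0,0,0],[0,0,0],[0,0,0],[0,0,0],[0,0,0],[0,0,0]],"spin":[0,0,0,0,0,0,0,0,0,0,0,0]}'
python3 w.py w5
python3 -m creep '{"linear":[[0,0,0],[0,0,0],[0,0,0],[0,0,0],[0,0,0],[0,0,0],[0,0,0],[0,0,0],[0,0,0],[0,0,0],[0,0,0],[0,0,0]],"spin":[0,0,0,0,0,0,0,0,0,0,0,0]}'
python3 w.py w6; python3 - <<'E'
from h import *
import cv2
print(bot.observe()["moment"])
a,b,c=[cv2.imread(f"pics/w{i}.png")[120:320,200:440] for i in(4,5,6)]
cv2.imwrite("pics/cmp.png",np.vstack([np.hstack([a,b]),np.hstack([c,cv2.absdiff(b,c)*3])]))
print(cv2.absdiff(b,c)[10:100,80:150].mean(),cv2.absdiff(a,b)[10:100,80:150].mean())
p,d=viewer.read_camera("scene");cv2.imwrite("pics/s6.png",p[...,::-1])
E
```

```text
time_s: 8.9
eef_pos: [0.5264, -0.0509, 0.0536]
ee_rot: [2.048, 0.337, -2.046]
ft_force: [-2.3, 1.7, 5.5]
finger_gap: 0.0184
time_s: 10.1
eef_pos: [0.5263, -0.0509, 0.0535]
ee_rot: [2.048, 0.337, -2.047]
ft_force: [-2.6, 1.7, 5.9]
finger_gap: 0.019
time_s: 11.3
eef_pos: [0.5264, -0.0509, 0.0536]
ee_rot: [2.048, 0.337, -2.046]
ft_force: [-2.3, 2.3, 4.8]
finger_gap: 0.0184
time_s: 12.5
eef_pos: [0.5264, -0.0509, 0.0535]
ee_rot: [2.048, 0.337, -2.046]
ft_force: [-1.5, 2.3, 5.5]
finger_gap: 0.0186
time_s: 13.7
eef_pos: [0.5263, -0.0509, 0.0536]
ee_rot: [2.048, 0.337, -2.047]
ft_force: [-1.6, 1.7, 5.1]
finger_gap: 0.0183
time_s: 14.9
eef_pos: [0.5264, -0.0509, 0.0537]
ee_rot: [2.048, 0.337, -2.047]
ft_force: [-1.6, 2.0, 4.4]
finger_gap: 0.0184
14.9 [ 0.52635021 -0.05089083  0.05365125] -71.43400486963932 [ 2.10254854e-04  2.48247658e-03 -9.99996897e-01] [-1.6209037   2.02756732  4.4484828 ] 0.018426009488452157 [ 0.14646594  0.62176814 -0.17124697  1.96129104  0.17958317  0.57265754
 -1.39134369]
time_s: 16.15
eef_pos: [0.5263, -0.0509, 0.0536]
ee_rot: [2.048, 0.337, -2.047]
ft_force: [-2.9, 2.1, 4.5]
finger_gap: 0.0188
16.15 [ 0.52632951 -0.05088078  0.05363798] -71.43457103829734 [ 1.55001951e-04  2.52671074e-03 -9.99996796e-01] [-2.88582566  2.12612483  4.522704  ] 0.01876018324835199 [ 0.14651084  0.62179352 -0.17129352  1.96129631  0.17955053  0.57268415
 -1.39131959]
[ 0.48446611  0.46638296 -0.02015732]
1.9505820105820106 8.297248677248676
```

View pics/cmp.png

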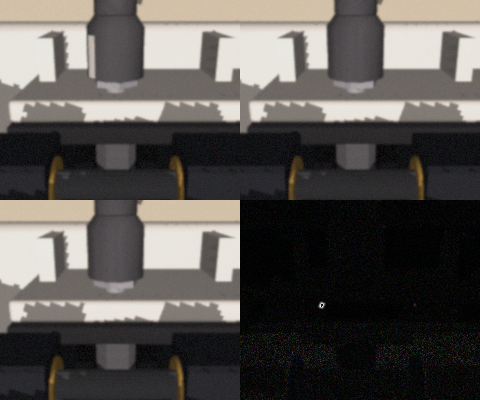

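View pics/s6.png

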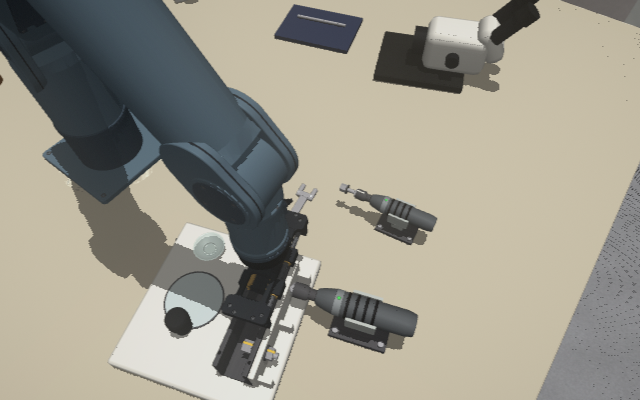

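Between 14.9 s and 16.15 s the socket and nut show no difference, so the driver has stalled with the nut tight. The head stands still between the fingers. The eyepiece (178,320), dish (209,248) and spanner (partly hidden by the arm) are where they were. I'll hold once more and then hand in.

```bash
python3 -m creep '{"linear":[[0,0,0],[0,0,0],[0,0,0],[0,0,0],[0,0,0],[0,0,0],[0,0,0],[0,0,0]],"spin":[0,0,0,0,0,0,0,0]}'
python3 w.py w7; python3 - <<'E'
from h import *
import cv2
b,c=[cv2.imread(f"pics/w{i}.png")[120:320,200:440] for i in(6,7)]
print(cv2.absdiff(b,c)[10:100,80:150].mean())
job.job_done()
E
```

```text
time_s: 17.05
eef_pos: [0.5264, -0.0509, 0.0536]
ee_rot: [2.048, 0.337, -2.047]
ft_force: [-2.0, 1.7, 4.7]
finger_gap: 0.0186
17.05 [ 0.52636611 -0.05090555  0.05364911] -71.44137141401694 [ 2.29785642e-04  2.52239534e-03 -9.99996792e-01] [-1.9983128   1.68113627  4.68188634] 0.018644517819764925 [ 0.14651917  0.62178629 -0.17124964  1.96126017  0.17951923  0.57264602
 -1.39136446]
1.9777248677248678
the job is handed in; nothing more can be done
```

I gripped the spinning plain head opposite the large driver and held it for about 12 s. I handed the job in at 17 s with the fingers still on it; no verdict was reported.

**Grip:** in the last checks the fingers were stopped at 18.6 mm, matching the head's 18 mm across flats. The grasp point was about 3 mm from the head's middle. Wrist force was about 5 N, and the arm had not moved.

**Nut:** the nut's travel and the contact force can't be read directly. I judged it tight because the socket had turned earlier in the hold but no longer moved between the pictures at 14.9, 16.2 and 17.1 s. The head also stood still in those pictures.

**Other objects:** the eyepiece and dish looked unmoved in the last scene picture. The spanner was partly hidden by the arm, but its visible end looked unmoved. The approach kept clear of the driver and the tight bolt. No check failed or disagreed.

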